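# Seat a ceramic valve plate square in its corner nest and clamp it

### The job

Take the setting stick out of its block and, touching the brittle ceramic plate only with the stick's nylon foot, gently nudge the plate home against the far stop and the left stop, then press on its clipped corner so that it bears firmly on both stops at once. Then swing the toggle clamp's handle all the way down so that the plate is held square in the corner, and stand the stick back in its block; leave the other parts on the bench alone.

Things in the scene. Friction and masses are not known exactly. Their poses are not given: they have to be found in the camera images.
- nest: fixed corner nest: flat dark steel base 166 x 184 x 12 mm (x, y, height), its top 12 mm above the bench. Origin at the centre of its underside; at yaw 0 x points away from the robot, y to the left. On it stand the far stop, the left stop and, behind (+y of) the left stop, a toggle clamp on a stand 52 mm high. Its pose varies
- nest_corner (a point): point on the base's top where the inner faces of the two stops would meet; 55, 30, 12 mm from the nest's origin, axes as the nest's. The plate belongs on its -x, -y side
- far_stop: bright steel stop bar on the nest, 16 x 82 x 12 mm (x by y by height), fixed; its inner face looks to the nest's -x and lies at nest x = +55 mm, from nest y = -60 to +22 mm. Origin at the centre of its underside, axes as the nest's. Its top is 24 mm above the bench
- left_stop: bright steel stop bar on the nest, 96 x 16 x 12 mm (x by y by height), fixed; its inner face looks to the nest's -y and lies at nest y = +30 mm, from nest x = -49 to +47 mm. Origin at the centre of its underside, axes as the nest's. Its top is 24 mm above the bench
- plate: loose white ceramic valve plate, 90 x 70 x 8 mm (x, y, thickness), about 0.2 kg, flat on the nest, 8 to 30 mm short of each stop and a little askew; slides very easily (about 0.3 N). Origin at the centre of the underside of the full rectangle; axes as the nest's when seated. Its (-x, -y) corner, nearest the robot and to its right, is clipped 20 x 20 mm. Brittle: never press it with over 20 N
- plate_corner (a point): the plate's (+x, +y) corner, on its underside, 45, 35 mm from the plate's origin: it comes to nest_corner when the plate is home
- plate_clip (a point): middle of the plate's clipped corner face (28 mm long), 4 mm above the plate's underside; at -35, -25 mm from the plate's origin. The face looks along (-x, -y) at 45 degrees; pressing on it along (+x, +y) drives the plate against both stops; a press of about 12 N for half a second, by feel, seats it firmly on both (at least 3.5 N on each)
- stick: setting stick, 112 mm long, 80 g, standing upright in its block at the start. Origin at the centre of the bottom of its foot, z up along it. From the bottom: a round white nylon foot, 16 mm thick and 30 mm long; then a square aluminium shank, 16 x 16 mm, from 30 to 108 mm, its flats facing the stick's x and y; a small cap. Grip it across the flats about 75 mm above the bottom
- stick_block: fixed black plastic block, 52 x 52 x 48 mm (x by y by height), its pose varies. Origin at the centre of its underside. From its top goes down a square socket 22 x 22 mm and 40 mm deep (floor 8 mm above the bench), the home of the stick
- clamp_handle (a joint): toggle clamp handle, rad: 0 = closed, level on its stop, pointing to the nest's +y; starts raised at about 0.85 (limit 1.05), stays where left (4 N at the grip moves it, 8 N closes it fully). A straight round black grip, 15 mm thick, 36 to 86 mm from its pivot (point handle_pivot), centre line 6 mm above the pivot when closed. Closing swings the clamp bar down onto the plate
- handle_pivot (a point): pivot of the clamp handle, at nest x = +28, y = +76 mm, 44 mm above the bench; the handle turns about the nest's x direction. The clamping force builds only in the last 0.07 rad, so the handle must reach its stop; pressing harder on the stop adds nothing to the clamping
- handle_grip (a point): point on the upper side of the handle's grip, 66 mm from the pivot along the handle: push here. It swings about the pivot; closed, it is 57.5 mm above the bench, at nest x = +28, y = +142 mm
- clamp_foot: black rubber foot under the clamp bar's end, 15 mm in diameter, sprung; origin at the centre of its lower face. With the clamp closed it presses on the plate with about 3 to 4 N at nest x = +28, y = 0 mm
- module_s00: bystander: black solenoid module standing upright, 42 x 38 x 87 mm, origin at the centre of its underside
- ring_nut_00: bystander: black ribbed ring nut, 41 mm across, 20 mm high, origin at the centre of its underside
- pin_wrench: bystander: flat pin wrench, 174 x 27 x 12 mm, lying, origin at the centre of its underside
- insert_00: bystander: turned stainless insert, 24 mm across, 16 mm high, origin at the centre of its underside

How it is judged:
By the outcome, as a careful person would: the job done as asked, in the order asked, and still so for the second after the job is handed in, with the robot touching nothing.
It also fails if it takes over 72 s, if anything falls off the work surface, if the arm or the gripper's body presses on something with over 40 N, if the wrist force passes 120 N, or if a joint passes its speed limit or range.

### The arm

A 7-joint arm with a two-finger parallel gripper is mounted at the origin on the work surface; the furniture and walls round the work are solid. World frame = base frame: x ahead of the robot, y to its left, z up, the work surface at z = 0. Lengths are in m, angles in rad, forces in N, time in s.
With the tool pointing down it reaches from about 0.4 to 0.75 m from the base axis. Payload 19.5 kg.
Tool frame: the origin (TCP) lies at the very end of the fingers, on their centre line; the grasp point (between the pads) lies 19 mm behind it; z points along the fingers, y is the line along which they close (so a half turn about z gives the same grasp; the last joint's range is limited). The gripper opens to 85 mm and grips with 20 to 120 N. Pads are 22 mm wide; open, the fingers measure 114 mm over their backs; the gripper's body (76 mm by 85 mm) begins 54 mm behind the grasp point. The pads swing forward as they close: fully open they stand 13 mm farther back than shut.
Start: joints at [-0.042, 0.707, -0.028, 1.485, 0.022, 0.951, -0.075], TCP at [0.575, 0, 0.231] pointing down, gripper open.
Joint ranges: [-2.71, 2.71], [-0.32, 2.16], [-1.57, 1.52], [0, 2.45], [-1.46, 4.6], [0, 2.02], [-2.83, 2.83]. Speed limits (rad/s): [1.89, 1.89, 2.57, 2.57, 3.01, 3.01, 3.01].

### API

Orientations are given as [roll, pitch, yaw] about the fixed x, y, z axes, in that order (R = Rz(yaw) Ry(pitch) Rx(roll)).
In Python, from rig import r gives the robot as it stands.
- The arm moves only by the shell command python3 -m handwheel 'ROWS'. ROWS is JSON, one flat list of numbers, 5 for each row, row after row: the closure, from 0 (fully open) to 1 (shut), then the shift along the world's x, y, z scaled (see below), then the turn about the world's z scaled (see below). In form: [fingers, x, y, z, yaw, fingers, x, y, z, yaw, ...]. A call has 1 to 12 rows; each row is the pose to reach, as a shift and turn from the pose commanded when the call began; what a row does not reach only later rows make up. The controller multiplies each number of a shift by 0.2 m and each number of a turn by pi/2 rad. A row lasts 1/10 s, in which the tool goes at most 50 mm and 8.59 degrees, less where a joint would pass 70% of its speed; a pose out of reach is approached as far as the arm can. A call with a number of a shift or a turn outside -1 to 1 is refused whole. A call with a gripper value outside its range is refused whole. The fingers move at their own pace and stop on an object; the grip force is fixed at half the most. Time passes only in rows, so rows that repeat a pose let the fingers close. It gives the time, the measured TCP pose, the force, the opening and the grip force at its end, in the units of the state.
- r.observe(): the state, without advancing time (a new reading comes with each control period).
- r.snapshot(name): name is "side" or "top"; returns the picture (384x512x3 uint8, red, green, blue); there is no depth.
- r.camera_info(name): a dict with "fx", "fy", "cx", "cy" (pixels), "k1" (the pictures are not rectified: a ray, as slopes to the right and down, at radius r is drawn at 1 + k1 r^2 times it, then the intrinsics apply), "origin" and "attitude" of the camera in the world. Camera axes: x right, y up, looking along -z (the intrinsics and any distortion apply to the point x, -y, -z); pixel columns grow to the right and rows downward; lengths in m; the calibration is good to about 2 mm. A picture is of the moment at which its call begins. camera_info takes no time and is no camera call.
- r.hand_in(): hands the job in; it is judged then, once.
The state is a dict: "time_s": time; "joints": joint angles; "joint_vel": joint speeds; "effort": joint torques, N m; "tcp_pos": TCP position; "eef_rot": TCP orientation; "ft_force": force on the tool from outside, world axes, zero at the start; "moment": the same for the moment, N m; "width": finger opening in m; "grasp_force": force on a finger pad.
Only numpy, scipy, OpenCV 4.12 (cv2) and the standard library are available. Lean on these libraries where they do the work, as an engineer would, in place of code of your own. Each camera call takes 0.05 s, during which the arm holds its last target. There are 200 camera calls.

## Working session

There is one attempt and no reset: what is moved stays moved. The work goes in short steps, Python scripts to look and compute and a shell command to move; the robot and the scene stay as the last step left them, time stands still between calls to the robot, and variables do not carry over. Pictures are saved under pics/ and viewed, at most 10 in all, crops included, and the job is handed in when it is done.

```bash
mkdir -p pics; ls
python3 - <<'E'
from rig import r
import cv2
for n in("top","side"):
    im=r.snapshot(n); cv2.imwrite(f"pics/{n}0.png",im[:,:,::-1])
    print(n,r.camera_info(n))
o=r.observe();print({k:o[k] for k in("time_s","tcp_pos","eef_rot","ft_force","width")})
E
```

```text
pics
top {'fx': 488.5203989629231, 'fy': 488.5203989629231, 'cx': 253.7178517638349, 'cy': 196.9471043868918, 'k1': -0.20412313846371855, 'origin': array([ 0.35635497, -0.0807506 ,  1.1513003 ]), 'attitude': array([ 0.16289611,  0.00302224, -1.57780998])}
side {'fx': 370.4577776476826, 'fy': 370.4577776476826, 'cx': 253.41682561035094, 'cy': 184.68365592033206, 'k1': -0.08633431064730201, 'origin': array([ 0.21057703, -0.83685404,  0.501632  ]), 'attitude': array([ 1.08294863, -0.0221936 , -0.33770386])}
{'time_s': 0.1, 'tcp_pos': array([5.74779845e-01, 1.08378116e-05, 2.30887882e-01]), 'eef_rot': array([-3.14062929e+00, -6.55928201e-06,  1.57077525e+00]), 'ft_force': array([-0.98895491, -0.06296386, -0.12309695]), 'width': 0.08512785102518591}
```

View pics/top0.png

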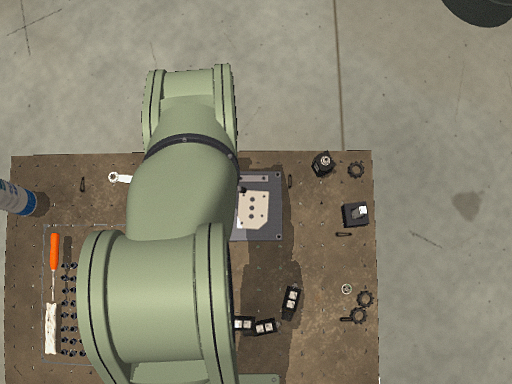

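View pics/side0.png

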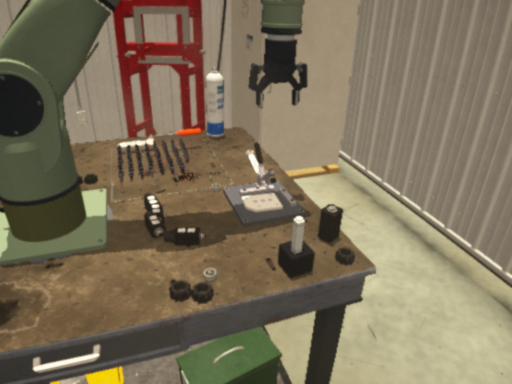

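The top view shows the nest at about (258,205), partly hidden by the arm, with the stick block at (355,214). The side view shows the nest at (265,203), the block at (296,258) and the stick's top at (298,219).

```bash
cat > h.py <<'E'
import numpy as np,cv2
from rig import r
from scipy.spatial.transform import Rotation as R
def cam(n):
    c=r.camera_info(n); return c,R.from_euler('xyz',c['attitude']).as_matrix()
def ray(n,p):
    c,M=cam(n); p=np.atleast_2d(np.float64(p)).reshape(-1,1,2)
    K=np.array([[c['fx'],0,c['cx']],[0,c['fy'],c['cy']],[0,0,1]])
    q=cv2.undistortPoints(p,K,np.array([c['k1'],0,0,0.]))[:,0]
    return c['origin'],np.c_[q[:,0],-q[:,1],-np.ones(len(q))]@M.T
def onz(n,p,z):
    o,d=ray(n,p); z=np.broadcast_to(z,(len(d),)); return o+d*((z-o[2])/d[:,2])[:,None]
def proj(n,X):
    c,M=cam(n); q=(np.atleast_2d(X)-c['origin'])@M; u=np.c_[q[:,0],-q[:,1]]/-q[:,2:]
    u=u*(1+c['k1']*(u**2).sum(1))[:,None]; return u*c['fx']+[c['cx'],c['cy']]
def crop(n,x0,y0,w,h,s,f,im=None):
    im=r.snapshot(n) if im is None else im
    cv2.imwrite(f,cv2.resize(im[y0:y0+h,x0:x0+w,::-1],None,fx=s,fy=s,interpolation=cv2.INTER_CUBIC)); return im
E
python3 - <<'E'
from h import *
a=cv2.imread('pics/top0.png')[150:250,225:385]; b=cv2.imread('pics/side0.png')[140:290,210:370]
A=cv2.resize(a,None,fx=5,fy=5,interpolation=cv2.INTER_CUBIC)
cv2.imwrite('pics/t1.png',A)
cv2.imwrite('pics/s1.png',cv2.resize(b,None,fx=4,fy=4,interpolation=cv2.INTER_CUBIC))
E
```

```text
(no output)
```

View pics/t1.png

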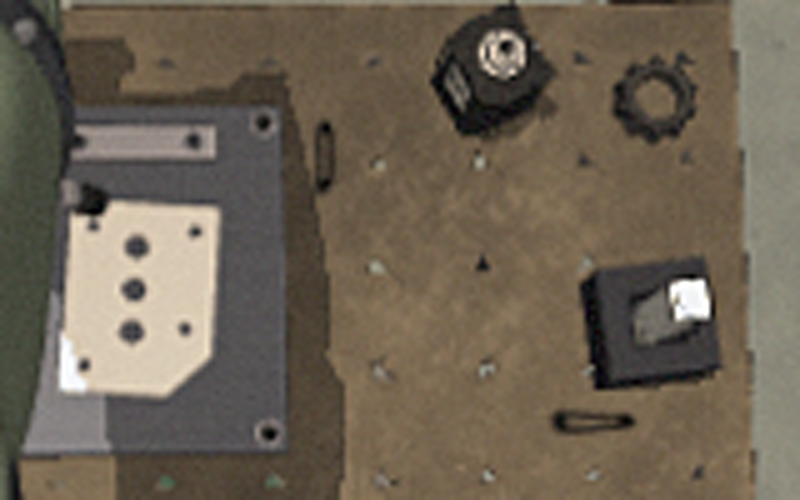

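View pics/s1.png

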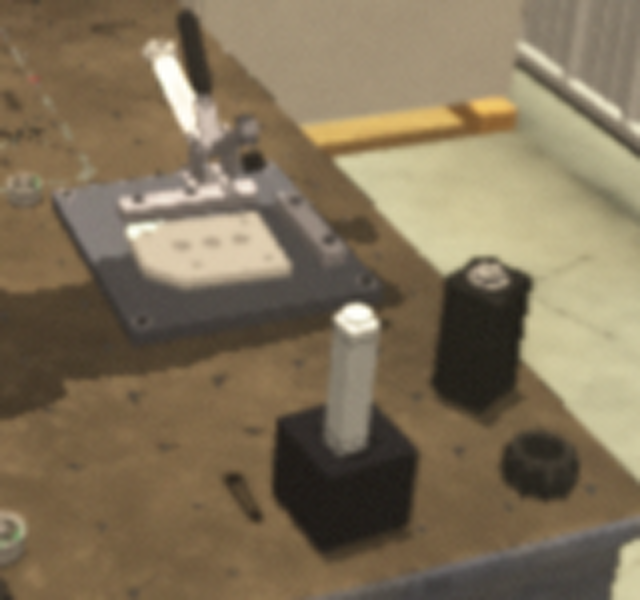

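The top crop shows:
- Block top face corners near (590,270), (705,258), (720,366) and (607,380), with the stick cap at (690,298).
- Nest right edge from (282,107) to (285,450).
- Plate right edge at about x=215, with the clip from (212,357) to (168,397).

The side crop shows the whole nest, with corners at (52,195), (140,342) and (385,295). The stick is at (355,320) and the handle is raised at (190,20).

```bash
cat >> h.py <<'E'
def edge(im,a,b,x0,y0,s,hw=2.5):
    # subpixel edge line near a->b (crop px); returns two full-image points on fitted line
    g=cv2.cvtColor(im,cv2.COLOR_BGR2GRAY).astype(np.float32)
    a,b=[(np.array(p)+.5)/s-.5+[x0,y0] for p in(a,b)]
    t=(b-a)/np.linalg.norm(b-a); n=np.array([-t[1],t[0]]); o=np.arange(-hw,hw+.01,.1); P=[]
    for f in np.linspace(.1,.9,40):
        q=(a+f*(b-a))[None]+o[:,None]*n
        v=cv2.remap(g,q[:,0].astype(np.float32)[None],q[:,1].astype(np.float32)[None],cv2.INTER_CUBIC)[0]
        d=np.abs(np.gradient(cv2.GaussianBlur(v[None],(9,1),0)[0])); d[:5]=d[-5:]=0; w=d*(d>.5*d.max())
        P.append(q[d.argmax()])
    P=np.float32(P); vx,vy,cx,cy=cv2.fitLine(P,cv2.DIST_HUBER,0,.1,.01)[:,0]
    v=np.array([vx,vy]);c=np.array([cx,cy]); res=np.median(abs((P-c)@[-vy,vx]))
    return c+v*((a-c)@v),c+v*((b-c)@v),res
def isect(l1,l2):
    h=lambda l:np.cross([*l[0],1],[*l[1],1]); p=np.cross(h(l1),h(l2)); return p[:2]/p[2]
E
python3 - <<'E'
from h import *
im=cv2.imread('pics/top0.png'); si=cv2.imread('pics/side0.png')
T=lambda a,b:edge(im,a,b,225,150,5)
S=lambda a,b:edge(si,a,b,210,140,4)
def show(name,cam,l,z):
    w=onz(cam,l[:2],z); d=w[1]-w[0]; print(name,cam,np.round(w[:,:2]*1000,1).tolist(),'ang',round(np.degrees(np.arctan2(d[1],d[0])),2),'len',round(np.linalg.norm(d)*1000,1),'res',round(float(l[2]),2))
nr=T((285,450),(282,107)); nf=T((282,107),(80,107)); nn=T((285,452),(120,452))
for n,l in(('nest right',nr),('nest far',nf),('nest near',nn)): show(n,'top',l,.012)
print('corners far-right, near-right',np.round(onz('top',[isect(nr,nf),isect(nr,nn)],.012)*1000,1))
fs=T((215,160),(80,158)); show('farstop inner',"top",fs,.024)
fe=T((215,127),(215,158)); show('farstop end',"top",fe,.024)
pr=T((212,355),(220,208));pf=T((215,208),(115,202));pn=T((165,397),(95,392));pc=T((168,397),(211,357))
for n,l in(('pl right',pr),('pl far',pf),('pl near',pn),('clip',pc)): show(n,'top',l,.020)
sn=S((140,340),(385,295)); sl=S((52,195),(140,342))
show('nest right','side',sn,.012); show('nest near','side',sl,.012)
print('near-right side',np.round(onz('side',[isect(sn,sl)],.012)*1000,1))
b1=T((590,268),(705,258)); b2=T((705,258),(720,366)); show('blk far','top',b1,.048);show('blk right','top',b2,.048)
b3=T((607,380),(720,366)); b4=T((590,270),(607,380)); show('blk near','top',b3,.048);show('blk left','top',b4,.048)
f=lambda p,x0,y0,s:(np.array(p)+.5)/s-.5+[x0,y0]
print('cap top',onz('top',[f((690,299),225,150,5)],.12),'side',onz('side',[f((356,316),210,140,4)],.12))
hp=proj('side',[[.7,.0,.05]])
E
```

```text
nest right top [[442.2, -143.9], [605.9, -142.7]] ang 0.41 len 163.6 res 0.17
nest far top [[605.8, -144.2], [607.5, -47.8]] ang 89.04 len 96.4 res 0.09
nest near top [[442.6, -143.0], [442.8, -66.0]] ang 89.85 len 77.0 res 0.08
corners far-right, near-right [[ 605.9 -142.7   12. ]
 [ 442.6 -143.9   12. ]]
farstop inner top [[579.2, -111.6], [579.7, -48.1]] ang 89.52 len 63.5 res 0.05
farstop end top [[593.8, -111.7], [578.9, -111.6]] ang 179.31 len 14.9 res 0.0
pl right top [[486.3, -108.7], [555.8, -113.3]] ang -3.78 len 69.7 res 0.05
pl far top [[556.2, -111.4], [559.5, -64.4]] ang 86.09 len 47.1 res 0.1
pl near top [[467.6, -87.2], [469.7, -54.6]] ang 86.25 len 32.6 res 0.11
clip top [[467.4, -87.9], [485.5, -108.5]] ang -48.67 len 27.4 res 0.09
nest right side [[443.2, -141.8], [601.6, -149.2]] ang -2.67 len 158.6 res 0.46
nest near side [[438.3, 34.8], [439.5, -154.3]] ang -89.62 len 189.2 res 0.14
near-right side [[ 439.4 -141.6   12. ]]
blk far top [[520.9, -282.9], [527.1, -336.9]] ang -83.46 len 54.3 res 0.13
blk right top [[525.2, -334.1], [476.1, -344.0]] ang -168.61 len 50.1 res 0.1
blk near top [[465.3, -289.4], [471.0, -342.3]] ang -83.93 len 53.2 res 0.02
blk left top [[519.5, -278.1], [469.9, -289.5]] ang -167.1 len 50.9 res 1.33
cap top [[ 0.49695967 -0.31288564  0.12      ]] side [[ 0.49334149 -0.31475025  0.12      ]]
```

Nest centre is at about (524,-51) mm with yaw near 0, and the far-stop face at x≈579.5 agrees with that. The plate has yaw -3.8°, with its corner about 19 mm and 22 mm short of the stops. The stick is at about (495.5,-313.5) mm. I'll move to it now.

```bash
python3 -m handwheel '[0,-0.1,-0.2,0,0, 0,-0.2,-0.4,0,0.05, 0,-0.3,-0.6,0,0.09, 0,-0.4,-0.8,0,0.09, 0,-0.4,-1,0,0.09]'; python3 -m handwheel '[0,0,-0.25,0,0, 0,0,-0.5,0,0, 0,0,-0.57,0,0, 0,0,-0.57,0,0]'
python3 - <<'E'
from h import *
im=r.snapshot('top'); cv2.imwrite('pics/t2full.png',im[:,:,::-1]); a=crop('top',180,140,190,110,4,'pics/t2.png',im)
im=r.snapshot('side'); cv2.imwrite('pics/s2full.png',im[:,:,::-1])
print(r.observe()['tcp_pos'])
E
```

```text
time_s: 0.6
tcp_pos: [0.4929, -0.2017, 0.2316]
eef_rot: [-3.141, -0.0, 1.712]
ft_force: [1.0, 1.1, 0.0]
width: 0.0857
grasp_force: 0.0
time_s: 1.0
tcp_pos: [0.4941, -0.3162, 0.2306]
eef_rot: [-3.14, 0.0, 1.709]
ft_force: [0.1, 1.0, 0.6]
width: 0.0854
grasp_force: 0.0
[ 0.49507596 -0.31307695  0.2310079 ]
```

View pics/t2.png

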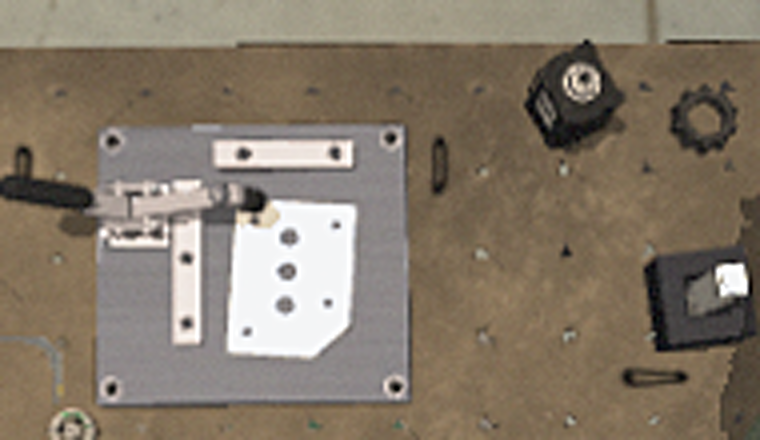

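The whole nest is now visible in this 4x crop: corners (100,125), (408,125), (412,403) and (97,404). The left stop's inner face is at x≈201 and the far stop's inner face at y≈166. The plate corners are near (243,203), (356,206) and (228,350), with the clip from (350,325) to (315,357). The handle tip is at (5,187).

```bash
python3 - <<'E'
from h import *
im=cv2.imread('pics/t2full.png')
T=lambda a,b:edge(im,a,b,180,140,4,2)
L={}
for n,a,b,z in(('nest right',(411,403),(408,125),.012),('nest far',(408,125),(100,125),.012),('nest near',(411,404),(97,404),.012),('nest left',(97,403),(99,250),.012),
 ('farstop in',(352,167),(214,167),.024),('leftstop in',(201,345),(201,215),.024),('farstop end',(353,141),(353,166),.024),
 ('pl right',(350,325),(356,206),.02),('pl far',(356,205),(275,203),.02),('pl left',(227,350),(238,230),.02),('pl near',(315,357),(228,352),.02),('clip',(315,357),(350,325),.02)):
    l=T(a,b); L[n]=l; w=onz('top',l[:2],z); d=w[1]-w[0]; print(n,np.round(w[:,:2]*1000,1).tolist(),'ang',round(np.degrees(np.arctan2(d[1],d[0])),2),'len',round(np.linalg.norm(d)*1000,1))
c=lambda a,b,z:np.round(onz('top',[isect(L[a],L[b])],z)[0,:2]*1000,1)
print('nest',[c(a,b,.012) for a in('nest far','nest near') for b in('nest right','nest left')])
print('stop corner',c('farstop in','leftstop in',.024))
print('plate',[c(a,b,.02) for a in('pl far','pl near') for b in('pl right','pl left')])
E
python3 -m handwheel '[0,0,0,-0.25,0, 0,0,0,-0.5,0, 0,0,0,-0.7,0, 0,0,0,-0.835,0, 0,0,0,-0.835,0, 0,0,0,-0.835,0]'
```

```text
nest right [[440.4, -143.8], [606.1, -142.1]] ang 0.6 len 165.8
nest far [[606.8, -145.7], [607.3, 38.3]] ang 89.84 len 184.0
nest near [[443.1, -144.8], [441.1, 38.7]] ang 90.63 len 183.5
nest left [[441.6, 38.8], [532.1, 40.0]] ang 0.73 len 90.5
farstop in [[578.8, -111.6], [579.4, -30.5]] ang 89.56 len 81.2
leftstop in [[474.1, -22.3], [550.6, -22.1]] ang 0.14 len 76.5
farstop end [[594.1, -111.7], [579.1, -111.5]] ang 179.31 len 15.0
pl right [[485.6, -109.2], [555.9, -113.7]] ang -3.67 len 70.5
pl far [[556.6, -113.8], [560.0, -66.3]] ang 85.93 len 47.6
pl left [[471.5, -37.3], [542.3, -41.8]] ang -3.66 len 71.0
pl near [[466.6, -88.9], [469.8, -38.4]] ang 86.34 len 50.7
clip [[467.7, -88.3], [485.7, -109.4]] ang -49.47 len 27.7
nest [array([ 606.8, -142.1]), array([607.3,  41.2]), array([ 443.1, -143.8]), array([441.1,  38.8])]
stop corner [579.4 -22. ]
plate [array([ 556.6, -113.8]), array([561.6, -43. ]), array([ 465.4, -107.9]), array([469.9, -37.2])]
time_s: 1.7
tcp_pos: [0.4956, -0.3131, 0.0653]
eef_rot: [3.141, -0.0, 1.713]
ft_force: [0.3, -0.1, 0.4]
width: 0.0854
grasp_force: 0.0
```

```bash
python3 -m handwheel '[1,0,0,0,0, 1,0,0,0,0, 1,0,0,0,0, 1,0,0,0,0, 1,0,0,0,0, 1,0,0,0,0, 1,0,0,0,0, 1,0,0,0,0]'
```

```text
time_s: 2.5
tcp_pos: [0.4951, -0.3141, 0.0645]
eef_rot: [3.141, 0.0, 1.712]
ft_force: [-0.1, 1.2, 6.2]
width: 0.0152
grasp_force: 59.5
```

```bash
python3 -m handwheel '[1,0,0,0.1,0, 1,0,0,0.2,0, 1,0,0,0.3,0, 1,0,0,0.4,0, 1,0,0,0.4,0, 1,0,0,0.4,0]'
python3 - <<'E'
from h import *
im=r.snapshot('side'); cv2.imwrite('pics/s3full.png',im[:,:,::-1]); crop('side',240,130,120,130,4,'pics/s3.png',im)
E
```

```text
time_s: 3.1
tcp_pos: [0.4948, -0.314, 0.1441]
eef_rot: [-3.141, -0.0, 1.712]
ft_force: [-0.1, 0.1, -1.3]
width: 0.0152
grasp_force: 59.1
```

View pics/s3.png

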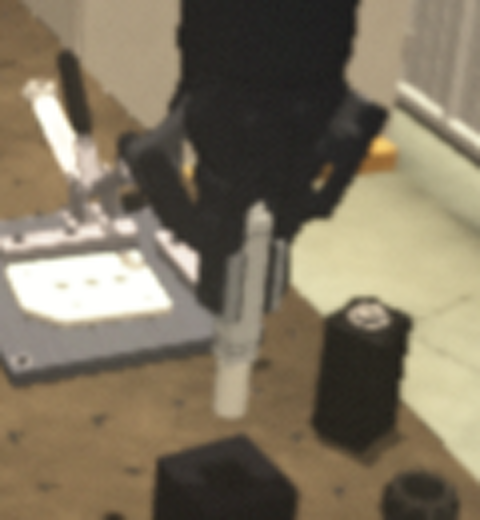

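The side crop shows the stick in the jaws, with its foot bottom at (232,415) and cap at (260,208). It leans a little, so I'll work out where the foot actually is.

Run:
```python
from h import *
f=lambda p:(np.array(p)+.5)/4-.5+[240,130]
print('foot bottom @.088',onz('side',[f((232,413))],.088)*1000,'cap@.198',onz('side',[f((261,204))],.198)*1000)
# expected for vertical stick at tcp xy
o=r.observe()['tcp_pos']
p=proj('side',[[o[0],o[1],z] for z in(.088,.198)]); print('expected px crop',((p-[240,130])+.5)*4-.5)
im=r.snapshot('top'); crop('top',330,190,50,50,10,'pics/t3.png',im)
```

```text
foot bottom @.088 [[ 493.50572486 -315.97128063   88.        ]] cap@.198 [[ 500.48899042 -311.4019963   198.        ]]
expected px crop [[232.36671092 410.11619564]
 [251.8280913  208.12000686]]
```

View pics/t3.png

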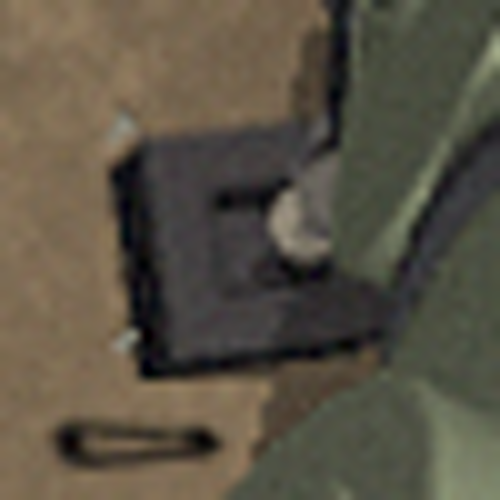

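The foot is on the TCP axis to within about 2 mm. The top crop shows the block yaw is about 6.5°. Next I'll carry the stick to the near side of the plate.

```bash
python3 -m handwheel '[1,-0.1,0.15,0,-0.03, 1,-0.2,0.35,0,-0.09, 1,-0.24,0.55,0,-0.09, 1,-0.24,0.75,0,-0.09, 1,-0.24,0.95,0,-0.09]' >/dev/null; python3 -m handwheel '[1,0,0.15,0,0, 1,0,0.25,0,0, 1,0,0.25,-0.1,0, 1,0,0.25,-0.2,0, 1,0,0.25,-0.3,0, 1,0,0.25,-0.34,0, 1,0,0.25,-0.36,0, 1,0,0.25,-0.36,0, 1,0,0.25,-0.36,0]'
python3 - <<'E'
from h import *
print(onz('top',[(360.0,211.9)],.088)*1000)
im=r.snapshot('side'); cv2.imwrite('pics/s4full.png',im[:,:,::-1]); crop('side',200,120,120,110,5,'pics/s4.png',im)
E
```

```text
time_s: 4.6
tcp_pos: [0.4472, -0.0741, 0.0728]
eef_rot: [3.141, 0.0, 1.571]
ft_force: [-0.5, 0.1, -0.2]
width: 0.0151
grasp_force: 59.1
[[ 495.79076591 -313.98313487   88.        ]]
```

View pics/s4.png

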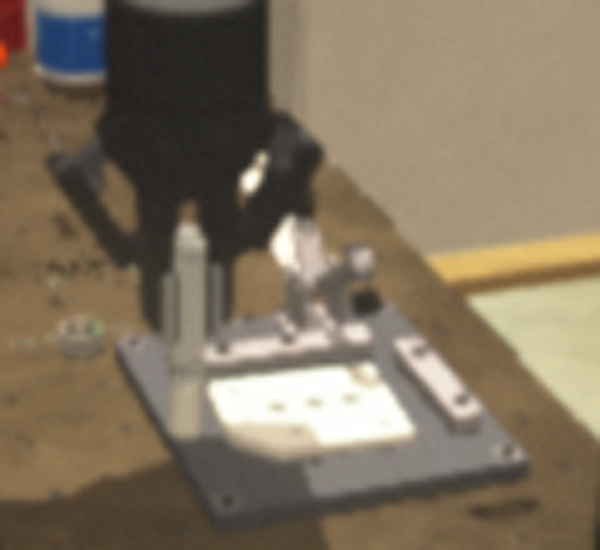

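The foot stands just in front of the plate's near edge, with its bottom at (184,435), close above the base. I'll push slowly along +x.

```bash
python3 -m handwheel '[1,0.03,0,0,0, 1,0.05,0,0,0, 1,0.06,0,0,0, 1,0.07,0,0,0, 1,0.08,0,0,0, 1,0.09,0,0,0, 1,0.10,0,0,0, 1,0.11,0,0,0, 1,0.12,0,0,0, 1,0.13,0,0,0, 1,0.14,0,0,0, 1,0.145,0,0,0]'
cat > pl.py <<'E'
import sys
from h import *
im=r.snapshot('top'); cv2.imwrite(f'pics/{sys.argv[1]}.png',im[:,:,::-1])
# white plate mask in the nest window
c=proj('top',[[x,y,.02] for x,y in((.455,-.125),(.455,-.024),(.577,-.024),(.577,-.125))]).astype(np.int32)
m=np.zeros(im.shape[:2],np.uint8); cv2.fillConvexPoly(m,c,255)
w=((im.min(2)>140)&(m>0)).astype(np.uint8)
k,lab,st,_=cv2.connectedComponentsWithStats(w); i=1+st[1:,4].argmax()
ct=max(cv2.findContours((lab==i).astype(np.uint8),0,2)[0],key=cv2.contourArea)
q=onz('top',ct[:,0].astype(float),.02)[:,:2]*1000; h=cv2.convexHull(np.float32(q))
print('plate rect',cv2.minAreaRect(h),'min',q.min(0).round(1),'max',q.max(0).round(1))
o=r.observe(); print(o['time_s'],o['tcp_pos'].round(4),o['ft_force'].round(1))
E
python3 pl.py t5
```

```text
time_s: 5.85
tcp_pos: [0.4762, -0.074, 0.0723]
eef_rot: [3.142, -0.0, 1.571]
ft_force: [0.2, 0.6, -1.1]
width: 0.0152
grasp_force: 59.1
plate rect ((470.38177490234375, -50.92231750488281), (55.93215560913086, 30.317949295043945), 89.97642517089844) min [455.2 -78.9] max [485.5 -23. ]
5.9 [ 0.4762 -0.074   0.0722] [ 0.5  0.4 -0.6]
```

```bash
python3 -m handwheel '[1,0.005,0,0,0, 1,0.01,0,0,0, 1,0.015,0,0,0, 1,0.02,0,0,0, 1,0.02,0,0,0]'; python3 -m handwheel '[1,0.005,0,0,0, 1,0.005,0,0,0]';  python3 -m handwheel '[1,0.005,0,0,0, 1,0.005,0,0,0]'
```

```text
time_s: 6.4
tcp_pos: [0.48, -0.074, 0.0722]
eef_rot: [-3.141, 0.0, 1.571]
ft_force: [-2.3, -0.9, -1.1]
width: 0.0152
grasp_force: 59.1
time_s: 6.6
tcp_pos: [0.4806, -0.074, 0.0722]
eef_rot: [-3.141, -0.0, 1.571]
ft_force: [-4.4, -0.6, -0.2]
width: 0.0152
grasp_force: 59.4
time_s: 6.8
tcp_pos: [0.481, -0.074, 0.0721]
eef_rot: [-3.139, -0.0, 1.571]
ft_force: [-6.2, -0.9, 0.6]
width: 0.0155
grasp_force: 59.6
```

The plate is on the far stop: force builds smoothly to about 6 N with the foot at x≈481, as predicted. Next I'll lift and move round to the right edge, turning 45°.

```bash
python3 -m handwheel '[1,-0.04,0,0,0, 1,-0.1,0,0,0, 1,-0.1,0,0.1,0.05, 1,-0.1,0,0.2,0.1, 1,0,-0.12,0.2,0.2, 1,0.1,-0.24,0.2,0.3, 1,0.2,-0.3,0.2,0.4, 1,0.26,-0.3,0.2,0.5, 1,0.26,-0.3,0.2,0.5, 1,0.26,-0.3,0.1,0.5, 1,0.26,-0.3,0.03,0.5, 1,0.26,-0.3,0,0.5]'
python3 - <<'E'
from h import *
im=r.snapshot('side'); cv2.imwrite('pics/s6full.png',im[:,:,::-1]); crop('side',200,120,140,110,5,'pics/s6.png',im)
E
```

```text
time_s: 8.0
tcp_pos: [0.5331, -0.1335, 0.0714]
eef_rot: [-3.141, -0.001, 2.354]
ft_force: [0.0, 0.0, -0.0]
width: 0.0151
grasp_force: 59.3
```

View pics/s6.png

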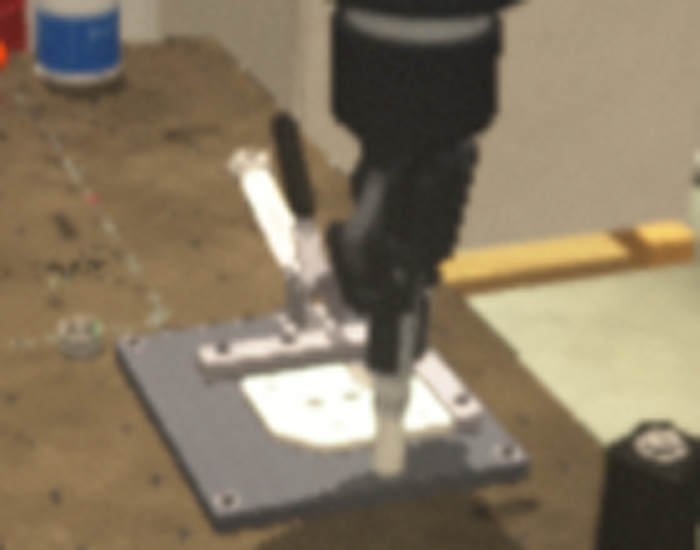

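The plate is up against the far stop with a gap to the left stop remaining, and the foot stands clear of its right edge. I'll push along +y.

```bash
python3 -m handwheel '[1,0,0.03,0,0, 1,0,0.05,0,0, 1,0,0.06,0,0, 1,0,0.07,0,0, 1,0,0.08,0,0, 1,0,0.09,0,0, 1,0,0.10,0,0, 1,0,0.11,0,0, 1,0,0.12,0,0, 1,0,0.13,0,0, 1,0,0.14,0,0, 1,0,0.15,0,0]';python3 -m handwheel '[1,0,0.005,0,0, 1,0,0.01,0,0, 1,0,0.015,0,0, 1,0,0.015,0,0]'; python3 -m handwheel '[1,0,0.005,0,0, 1,0,0.005,0,0]'
```

```text
time_s: 9.25
tcp_pos: [0.534, -0.1038, 0.0723]
eef_rot: [-3.142, 0.0, 2.356]
ft_force: [-0.2, -1.2, -1.3]
width: 0.0152
grasp_force: 59.4
time_s: 9.65
tcp_pos: [0.534, -0.1009, 0.0723]
eef_rot: [-3.141, -0.0, 2.356]
ft_force: [0.6, -0.3, -0.2]
width: 0.0152
grasp_force: 59.4
time_s: 9.85
tcp_pos: [0.534, -0.1, 0.0723]
eef_rot: [-3.141, 0.0, 2.356]
ft_force: [-0.4, -1.0, -1.7]
width: 0.0152
grasp_force: 59.3
```

```bash
python3 -m handwheel '[1,0,0.005,0,0, 1,0,0.005,0,0]'; python3 -m handwheel '[1,0,0.005,0,0, 1,0,0.005,0,0]'; python3 -m handwheel '[1,0,0.005,0,0, 1,0,0.005,0,0]'
```

```text
time_s: 10.05
tcp_pos: [0.5339, -0.0995, 0.0723]
eef_rot: [-3.141, 0.001, 2.356]
ft_force: [0.1, -5.0, -0.9]
width: 0.0154
grasp_force: 59.4
time_s: 10.25
tcp_pos: [0.5338, -0.0989, 0.0723]
eef_rot: [-3.14, 0.001, 2.356]
ft_force: [0.7, -6.9, 0.3]
width: 0.0156
grasp_force: 59.3
time_s: 10.45
tcp_pos: [0.5338, -0.0986, 0.0723]
eef_rot: [-3.14, 0.001, 2.355]
ft_force: [-0.1, -10.9, 0.4]
width: 0.0149
grasp_force: 59.6
```

The plate bears on the left stop with the foot at y≈-99.5, where expected, and force builds from there. Now the clipped corner: contact is expected with the foot at about (493,-88).

```bash
python3 -m handwheel '[1,0,-0.04,0,0, 1,0,-0.125,0,0, 1,0,-0.125,0.1,0, 1,0,-0.125,0.15,0, 1,-0.1,-0.125,0.15,0, 1,-0.2,-0.08,0.15,0, 1,-0.26,-0.015,0.15,0, 1,-0.26,-0.015,0.15,0, 1,-0.26,-0.015,0.05,0, 1,-0.26,-0.015,0,0, 1,-0.26,-0.015,0,0]'; python3 -m handwheel '[1,0.02,0.02,0,0, 1,0.03,0.03,0,0, 1,0.04,0.04,0,0, 1,0.045,0.045,0,0, 1,0.05,0.05,0,0, 1,0.055,0.055,0,0, 1,0.055,0.055,0,0]'
```

```text
time_s: 11.55
tcp_pos: [0.4818, -0.0999, 0.0712]
eef_rot: [-3.141, -0.001, 2.356]
ft_force: [0.3, 0.7, -0.9]
width: 0.0151
grasp_force: 59.4
time_s: 12.25
tcp_pos: [0.4931, -0.0889, 0.0723]
eef_rot: [3.142, 0.0, 2.356]
ft_force: [0.5, 0.1, -0.7]
width: 0.015
grasp_force: 59.4
```

```bash
python3 -m handwheel '[1,0.005,0.005,0,0, 1,0.005,0.005,0,0]';python3 -m handwheel '[1,0.005,0.005,0,0, 1,0.005,0.005,0,0]';python3 -m handwheel '[1,0.005,0.005,0,0, 1,0.005,0.005,0,0]'
```

```text
time_s: 12.45
tcp_pos: [0.4939, -0.0881, 0.0722]
eef_rot: [-3.141, -0.0, 2.356]
ft_force: [-0.4, -0.3, -0.6]
width: 0.0152
grasp_force: 59.4
time_s: 12.65
tcp_pos: [0.4942, -0.0876, 0.0722]
eef_rot: [-3.14, -0.001, 2.356]
ft_force: [-3.9, -3.3, 0.4]
width: 0.015
grasp_force: 59.6
time_s: 12.85
tcp_pos: [0.4945, -0.0872, 0.072]
eef_rot: [-3.138, -0.001, 2.355]
ft_force: [-7.1, -7.9, 1.0]
width: 0.0153
grasp_force: 59.9
```

```bash
python3 -m handwheel '[1,0.0025,0.0025,0,0, 1,0.0025,0.0025,0,0, 1,0.0025,0.0025,0,0]';python3 -m handwheel '[1,0,0,0,0, 1,0,0,0,0, 1,0,0,0,0]';python3 -m handwheel '[1,0,0,0,0, 1,0,0,0,0, 1,0,0,0,0]'
```

```text
time_s: 13.15
tcp_pos: [0.4947, -0.0871, 0.072]
eef_rot: [-3.137, -0.001, 2.355]
ft_force: [-9.8, -9.2, 1.9]
width: 0.0155
grasp_force: 60.2
time_s: 13.45
tcp_pos: [0.4947, -0.0871, 0.072]
eef_rot: [-3.137, -0.001, 2.355]
ft_force: [-8.9, -8.3, 2.0]
width: 0.0152
grasp_force: 60.2
time_s: 13.75
tcp_pos: [0.4947, -0.0871, 0.072]
eef_rot: [-3.137, -0.001, 2.355]
ft_force: [-8.1, -9.6, 2.4]
width: 0.015
grasp_force: 60.2
```

About 12.5 N was held on the clip for 0.9 s, roughly equal on both axes. I'll back off along the diagonal and go up over to the handle.

```bash
python3 -m handwheel '[1,-0.01,-0.01,0,0, 1,-0.03,-0.03,0,0, 1,-0.06,-0.06,0,0, 1,-0.06,-0.06,0.2,0, 1,-0.06,-0.06,0.4,0, 1,-0.06,-0.06,0.64,0, 1,0,0.1,0.64,0, 1,0.1,0.25,0.64,0, 1,0.2,0.4,0.64,0, 1,0.28,0.55,0.64,0, 1,0.28,0.64,0.64,0, 1,0.28,0.64,0.64,0]'
python3 - <<'E'
from h import *
# handle: dark pixels in side view near expected handle position
im=r.snapshot('side'); cv2.imwrite('pics/s7full.png',im[:,:,::-1])
for th in(.85,):
    P=[[.5526,.0245+s*np.cos(th)-6e-3*np.sin(th),.044+s*np.sin(th)+6e-3*np.cos(th)] for s in(.036,.066,.086)]
    print('model centre line px',proj('side',P).round(1))
g=im.max(2); 
for row in range(138,165,4): 
    c=np.where(g[row,235:285]<60)[0]+235; print(row,c.min() if len(c) else 0,c.max() if len(c) else 0,len(c))
E
python3 pl.py t7
```

```text
time_s: 14.95
tcp_pos: [0.5522, 0.045, 0.2]
eef_rot: [3.141, -0.001, 2.36]
ft_force: [-0.2, -0.5, -1.0]
width: 0.0152
grasp_force: 59.5
model centre line px [[261.1 161.3]
 [258.9 151.2]
 [257.4 144.6]]
138 0 0 0
142 0 0 0
146 255 258 4
150 256 259 4
154 257 259 3
158 258 260 3
162 260 261 2
plate rect ((534.2913818359375, -56.78791809082031), (68.42655181884766, 87.85143280029297), 89.55040740966797) min [490.3 -91.3] max [578.5 -22.9]
15.05 [0.5522 0.0419 0.2002] [-0.4 -0.5 -0.6]
```

The plate measures (534.3,-56.8) mm, square, which is home against the expected (534.4,-57). The handle also matches its model at 0.85 rad. I'll now sweep the handle down along its arc with the foot.

```bash
python3 -m handwheel '[1,0,0,-0.1,0, 1,0.02,0,-0.1,0]' >/dev/null; python3 -m handwheel '[1,-0.02,0,-0.09,0, 1,-0.02,0.0375,-0.115,0, 1,-0.02,0.058,-0.13,0, 1,-0.02,0.079,-0.145,0]'; python3 -m handwheel '[1,0,0.019,-0.015,0, 1,0,0.037,-0.033,0, 1,0,0.053,-0.051,0, 1,0,0.068,-0.073,0]'
```

```text
time_s: 15.65
tcp_pos: [0.5529, 0.0584, 0.1518]
eef_rot: [3.141, 0.001, 2.356]
ft_force: [-0.0, -2.5, 0.2]
width: 0.0152
grasp_force: 59.7
time_s: 16.05
tcp_pos: [0.5527, 0.0723, 0.1366]
eef_rot: [3.141, 0.0, 2.356]
ft_force: [1.8, -1.3, 1.6]
width: 0.0154
grasp_force: 59.9
```

```bash
python3 -m handwheel '[1,0,0.015,-0.025,0, 1,0,0.026,-0.045,0, 1,0,0.036,-0.065,0, 1,0,0.046,-0.085,0, 1,0,0.055,-0.1,0, 1,0,0.06,-0.11,0, 1,0,0.06,-0.11,0]'; python3 -m handwheel '[1,0,0,-0.01,0, 1,0,0,-0.01,0]'
```

```text
time_s: 16.75
tcp_pos: [0.5523, 0.0842, 0.1144]
eef_rot: [-3.141, -0.0, 2.356]
ft_force: [-0.1, 0.8, -0.9]
width: 0.0149
grasp_force: 59.5
time_s: 16.95
tcp_pos: [0.5526, 0.0842, 0.1136]
eef_rot: [3.141, 0.0, 2.356]
ft_force: [-4.5, -1.0, 18.9]
width: 0.015
grasp_force: 62.2
```

```bash
python3 -m handwheel '[1,0,0,-0.003,0, 1,0,0,-0.003,0, 1,0,0,-0.003,0]'; python3 -m handwheel '[1,0,0,0.05,0, 1,0,0,0.2,0, 1,0,0,0.4,0, 1,0,0,0.4,0]'
python3 - <<'E'
from h import *
im=r.snapshot('side'); cv2.imwrite('pics/s8full.png',im[:,:,::-1]); crop('side',200,120,140,110,5,'pics/s8.png',im)
E
python3 pl.py t8
```

```text
time_s: 17.25
tcp_pos: [0.5528, 0.0842, 0.1134]
eef_rot: [3.14, 0.001, 2.356]
ft_force: [-5.6, -0.6, 27.6]
width: 0.0155
grasp_force: 63.6
time_s: 17.65
tcp_pos: [0.554, 0.0844, 0.1963]
eef_rot: [3.136, 0.003, 2.356]
ft_force: [-0.3, -0.1, -1.7]
width: 0.0154
grasp_force: 59.7
plate rect ((534.3018798828125, -58.00779342651367), (70.7848892211914, 87.86959075927734), 89.60646057128906) min [490.3 -93.7] max [578.4 -22.9]
17.75 [0.5526 0.0839 0.1925] [-0.3 -0.2 -1.5]
```

View pics/s8.png

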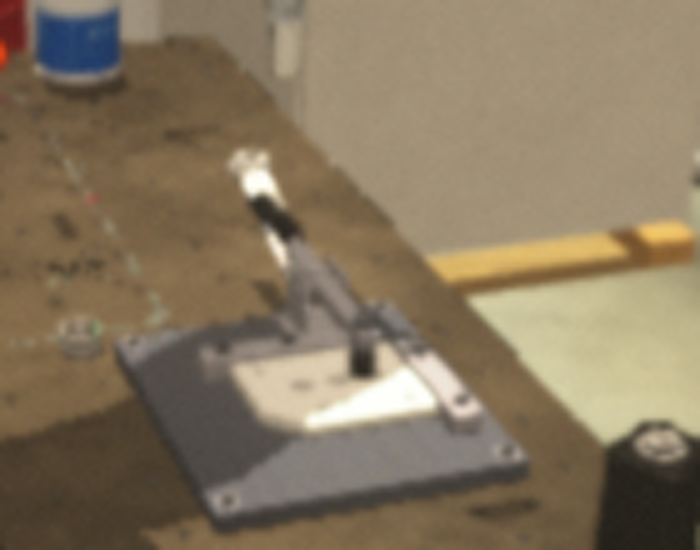

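The handle is down: the stop was stiff at 28 N with the foot at 57 mm, and the rubber foot at crop (362,360) is pressing the seated plate. Now I'll carry the stick back to hover over the block at the same pose as after the lift, and compare pictures numerically.

```bash
python3 -m handwheel '[1,-0.03,-0.15,0,-0.05, 1,-0.06,-0.3,0,-0.1, 1,-0.1,-0.5,0,-0.2, 1,-0.15,-0.7,0,-0.3, 1,-0.2,-0.85,0,-0.41, 1,-0.29,-1,0,-0.41, 1,-0.29,-1,0,-0.41]'>/dev/null; python3 -m handwheel '[1,0,-0.2,0,0, 1,0,-0.4,0,0, 1,0,-0.6,0,0, 1,0,-0.8,0,0, 1,0,-0.95,0,0, 1,0,-0.99,-0.1,0, 1,0,-0.99,-0.2,0, 1,0,-0.99,-0.24,0, 1,0,-0.99,-0.24,0, 1,0,-0.99,-0.24,0]'
python3 - <<'E'
from h import *
im=r.snapshot('side')[:,:,::-1]; cv2.imwrite('pics/s9full.png',im)
a=cv2.imread('pics/s3full.png')
def sh(A,B,x0,x1,y0,y1,m=5):
    up=lambda I:cv2.resize(I,None,fx=5,fy=5,interpolation=cv2.INTER_CUBIC)
    t=up(A[y0:y1,x0:x1]); s=up(B[y0-m:y1+m,x0-m:x1+m]); q=cv2.matchTemplate(s,t,cv2.TM_CCOEFF_NORMED); _,v,_,l=cv2.minMaxLoc(q); return (np.array(l)/5-m).round(1),round(v,3)
im=np.ascontiguousarray(im)
print('foot shift px',sh(a,im,293,304,221,237),'shank',sh(a,im,297,308,180,200),'cap',sh(a,im,299,310,176,190))
t=r.snapshot('top'); T=np.ascontiguousarray(t[:,:,::-1]); cv2.imwrite('pics/t9full.png',T)
old=cv2.resize(cv2.imread('pics/t3.png'),(50,50),interpolation=cv2.INTER_AREA); c=T[190:240,330:380]
g=lambda I:cv2.resize(I,None,fx=5,fy=5,interpolation=cv2.INTER_CUBIC)
q=cv2.matchTemplate(g(c[14:34,22:38]),g(old[18:28,26:33]),cv2.TM_CCOEFF_NORMED);_,v,_,l=cv2.minMaxLoc(q);print('top foot shift',np.array(l)/5-[4,4],v)
p=r.observe();print(p['tcp_pos'],p['eef_rot'])
E
```

```text
time_s: 19.45
tcp_pos: [0.4948, -0.3138, 0.1445]
eef_rot: [3.141, 0.0, 1.713]
ft_force: [-0.1, -1.0, -0.7]
width: 0.0152
grasp_force: 59.6
foot shift px (array([ 0. , -0.2]), 0.996) shank (array([ 0. , -0.4]), 0.995) cap (array([ 0. , -0.4]), 0.997)
top foot shift [ 0.2 -0.2] 0.9674505591392517
[ 0.4948906  -0.31399998  0.14485705] [3.14086095e+00 6.49716182e-04 1.71262239e+00]
```

The stick hasn't shifted in the grip. Lowering it into the socket.

```bash
python3 -m handwheel '[1,0,0,-0.08,0, 1,0,0,-0.16,0, 1,0,0,-0.22,0, 1,0,0,-0.28,0, 1,0,0,-0.34,0, 1,0,0,-0.385,0, 1,0,0,-0.385,0]'; python3 -m handwheel '[1,0,0,-0.01,0, 1,0,0,-0.015,0, 1,0,0,-0.015,0]'
```

```text
time_s: 20.25
tcp_pos: [0.4945, -0.3138, 0.066]
eef_rot: [-3.141, -0.001, 1.712]
ft_force: [0.2, 0.1, -0.4]
width: 0.0152
grasp_force: 59.6
time_s: 20.55
tcp_pos: [0.4946, -0.3142, 0.0645]
eef_rot: [3.141, 0.0, 1.712]
ft_force: [-0.1, 0.0, 1.4]
width: 0.015
grasp_force: 59.9
```

```bash
python3 -m handwheel '[0.7,0,0,0,0, 0.6,0,0,0,0, 0.4,0,0,0,0, 0.2,0,0,0,0, 0,0,0,0,0, 0,0,0,0,0, 0,0,0,0,0, 0,0,0,0,0]'; python3 -m handwheel '[0,0,0,0.1,0, 0,0,0,0.25,0, 0,0,0,0.5,0, 0,0,0,0.75,0, 0,0,0,0.85,0, 0,0,0,0.85,0]'
python3 - <<'E'
from h import *
im=r.snapshot('side')[:,:,::-1].copy(); cv2.imwrite('pics/s10full.png',im)
t=r.snapshot('top')[:,:,::-1].copy(); cv2.imwrite('pics/t10full.png',t)
def sh(A,B,x0,x1,y0,y1,m=6):
    up=lambda I:cv2.resize(I,None,fx=5,fy=5,interpolation=cv2.INTER_CUBIC)
    q=cv2.matchTemplate(up(B[y0-m:y1+m,x0-m:x1+m]),up(A[y0:y1,x0:x1]),cv2.TM_CCOEFF_NORMED);_,v,_,l=cv2.minMaxLoc(q); return (np.array(l)/5-m).round(1),round(v,3)
a=cv2.imread('pics/side0.png'); b=cv2.imread('pics/top0.png')
print('cap side',sh(a,im,290,308,213,225),'shank low',sh(a,im,288,306,240,256))
print('cap top',sh(b,t,355,370,202,217,4),'module',sh(a,im,316,344,200,245),'nut',sh(a,im,334,356,245,268))
# handle and plate
T=lambda p,q:edge(t,p,q,180,140,4,2)
P=lambda X:((proj('top',np.array(X)/1000)-[180,140])+.5)*4-.5
for n,A,B in(('pl right',(512,-92,20),(575,-92,20)),('pl far',(579.4,-88,20),(579.4,-32,20)),('pl near',(489.4,-68,20),(489.4,-26,20)),('clip',(491,-73,20),(508,-90,20))):
    pa,pb=P([A,B]); l=T(pa,pb); w=onz('top',l[:2],.02)*1000; d=w[1]-w[0]; print(n,w[:,:2].round(1).tolist(),round(np.degrees(np.arctan2(d[1],d[0])),2))
g=im.max(2); ys,xs=np.where(g[140:180,235:285]<60); print('handle dark px bbox',xs.min()+235,xs.max()+235,ys.min()+140,ys.max()+140)
Q=lambda th:proj('side',[[.5526,.0245+s*np.cos(th)-6e-3*np.sin(th),.044+s*np.sin(th)+6e-3*np.cos(th)] for s in(.036,.086)]).round(1).tolist()
print('model 0:',Q(0),' 0.1:',Q(.1)); print(r.observe()['ft_force'].round(1))
E
```

```text
time_s: 21.35
tcp_pos: [0.4945, -0.3141, 0.0641]
eef_rot: [-3.141, 0.0, 1.712]
ft_force: [0.4, -0.5, -0.1]
width: 0.0855
grasp_force: 0.0
time_s: 21.95
tcp_pos: [0.4953, -0.3146, 0.237]
eef_rot: [3.138, 0.003, 1.712]
ft_force: [0.6, -0.1, -1.3]
width: 0.0855
grasp_force: 0.0
cap side (array([-0.8,  0.4]), 0.979) shank low (array([-0.6,  0. ]), 0.989)
cap top (array([0.2, 0.8]), 0.962) module (array([0., 0.]), 0.999) nut (array([0., 0.]), 0.998)
pl right [[512.0, -92.3], [575.0, -92.5]] -0.19
pl far [[581.7, -88.0], [582.2, -32.0]] 89.5
pl near [[488.0, -68.0], [488.0, -26.0]] 90.05
clip [[490.2, -73.8], [507.2, -90.7]] -44.81
handle dark px bbox 252 283 140 162
model 0: [[258.8, 167.0], [253.0, 160.1]]  0.1: [[258.9, 166.0], [253.2, 157.6]]
[0.4 0.5 0.9]
```

The stick is standing in its block within about 2 mm of where it started. The plate is square with its right edge at -92.4 mm, and the two bystanders checked, the module and the ring nut, haven't moved. The handle took 28 N against its stop. Handing in.

```bash
python3 -c "
from rig import r
print(r.hand_in())"
```

```text
the job is handed in; nothing more can be done
None
```

The plate was nudged home with the nylon foot and pressed on its clip at about 12.5 N; the clamp was then closed to its stop, the stick stood back in its block, and the job handed in at about 22 s (no verdict was shown).

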